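Goods-in check of a bread delivery

ROBOT

A 6-joint arm with a two-finger parallel gripper is mounted at the origin on the work surface. World frame = base frame: x ahead of the robot, y to its left, z up, the work surface at z = 0. Lengths are in mm, angles in rad, forces in N, time in s.
With the tool pointing down it reaches from about 275 to 750 mm from the base axis. Payload 10.2 kg.
Tool frame: the origin (TCP) lies midway between the tips of the shut fingers; the grasp point (between the pads) lies 19 mm behind it; y points along the fingers, z is the direction in which the jaws open and shut, and the axes are right-handed (so a half turn about y gives the same grasp; the last joint's range is limited). The gripper opens to 85 mm and grips with 20 to 120 N. Pads are 22 mm wide; open, the fingers measure 114 mm over their backs; the gripper's body (76 mm by 85 mm) begins 54 mm behind the grasp point. The pads swing forward as they close: fully open they stand 13 mm farther back than shut.
Start: joints at [-1.521, 0.313, 1.498, -0, 1.331, -0.223], TCP at [141.437, -505.595, 231.294] pointing down, gripper open.
Joint ranges: [-2.94, 2.94], [-0.97, 2.17], [0.19, 2.56], [-1.23, 4.37], [0.02, 3.11], [-2.88, 2.88]. Speed limits (rad/s): [2.39, 2.39, 3.01, 3.14, 3.14, 3.14].

INTERFACE

Orientations are given as a unit quaternion [w, x, y, z].
In Python, from rig import ctrl gives the robot as it stands.
- The arm moves only by the shell command python3 -m inch 'ROWS' [OPENING] [FORCE]. ROWS is JSON, one flat list of numbers, 6 for each row, row after row: the shift along the tool's x, y, z in cm, then the turn, a rotation vector about the tool's x, y, z in rad. A call has 1 to 8 rows; each row is the pose to reach, as a shift and turn from the pose commanded when the call began, along the tool's axes at that moment; what a row does not reach only later rows make up. A row lasts 1/12 s, in which the tool goes at most 41.7 mm and 7.16 degrees, less where a joint would pass 70% of its speed; a pose out of reach is approached as far as the arm can. A call with a gripper value outside its range is refused whole. OPENING is the gripper command: -1 is fully open, 1 is shut, values between are in proportion, set as the call begins (- or left out, the last holds). The fingers move at their own pace and stop on an object; FORCE is the grip in N (left out, the last holds). Time passes only in rows, so rows that repeat a pose let the fingers close. It gives the time, the measured TCP pose, the force and the opening at its end, in the units of the state.
- ctrl.sense(): the state, without advancing time (a new reading comes with each control period).
- ctrl.capture(name): name is "scene" or "top"; returns the picture (420x560x3 uint8, red, green, blue); there is no depth.
- ctrl.get_calibration(name): a dict with "fx", "fy", "cx", "cy" (pixels), "k1" (the pictures are not rectified: a ray, as slopes to the right and down, at radius r is drawn at 1 + k1 r^2 times it, then the intrinsics apply), "world_to_cam" (4x4, takes a point from world to camera coordinates). Camera axes: x right, y down, z forward; pixel columns grow to the right and rows downward; lengths in mm; the calibration is good to about 2 mm. A picture is of the moment at which its call begins. get_calibration takes no time and is no camera call.
- ctrl.finish_job(): hands the job in, once; it reports no verdict.
Trained networks look in the newest picture that a camera, given by its name, has taken for a name from the list of things; names that differ only in an ending like _2 or _b are one class to them, and where a whole thing is asked for, a point or a joint stands for the part that bears it (a point fixed in the world has none). Each returns a list of dicts, best first, with "score" (0 to 1); they miss things now and then, are a little off and sometimes report something else, mostly with a low value. They report only what shows in the picture. A call takes as long as a camera call. They do not tell look-alikes from the thing itself.
- ctrl.search_frame(thing, camera): "uv" ([column, row] in pixels, amid what is visible of it).
The state is a dict: "time_s": time; "joints": joint angles; "dq": joint speeds; "tau": joint torques, N m; "eef_pos": TCP position; "ee_rot": TCP orientation; "force": force on the tool from outside, world axes, zero at the start; "wrist_torque": the same for the moment, N m; "grip_width": opening from 0.0 (shut) to 1.0 (fully open).
Only numpy, scipy, OpenCV 4.12 (cv2) and the standard library are available. Lean on these libraries where they do the work, as an engineer would, in place of code of your own. Each camera call takes 0.05 s, during which the arm holds its last target.

TASK

Book in the bread delivery: pick up the cordless scanner that stands on the bench, aim it at the barcode label on top of the carton, hold it steady there for a second, and stand it upright on the bench again. Then take the tongs, close them on the round roll on the baking sheet and lift it for inspection, and finish while still holding it steady in the tongs, more than 10 cm above the bench. Never touch bread with the gripper itself, and leave the other bread and everything else on the bench where it is.

Things in the scene. Friction and masses are not known exactly. Their poses are not given: they have to be found in the camera images.
- scanner: cordless desk scanner, grey and black, 153 mm tall, 280 g, on its own round foot 84 mm across; a neck 28 mm thick carries a head 46 mm wide (y) with flat upright sides, to be taken by them from above. Head: 62 x 38 mm, tilted nose down, its middle 12 mm ahead (x) of the foot's centre and 118 mm up, spanning heights 82 to 154 mm. Origin: centre of the foot's underside; z up, x level, the way it looks
- scanner_window (a point): centre of the scanner's reading window on the nose of its head, in the scanner's frame 33 mm ahead (x) and 93 mm up (z). Its x axis is the line of sight: forward and 50 degrees below level while the scanner is upright. It reads a label that lies 50 to 250 mm away along this line and whose centre is within 25 mm of the line
- label (a point): centre of the white barcode label (68 x 100 mm) stuck flat on top of the carton, 86 mm above the bench; x, y, z are the carton's axes, z up
- carton: taped brown delivery carton, 220 (x) x 170 (y) x 85 mm high, fixed to the bench; origin: centre of its underside. The label lies 35 mm from its middle towards -x
- tongs: steel spring kitchen tongs, 265 mm long without the small pull ring behind the pivot, lying on their side: both arms in one level plane, opening sideways. Origin: the pivot, on the underside; x along the middle line to the jaws, y across, z up. No part is more than 26 mm high, the middle 13 mm up. 140 g, balanced near the black grips
- tongs_grip (a point): point on the tongs' middle line between the two black grips (110 mm from the pivot, 13 mm above the underside). The grips are 64 mm long, 26 mm high; over their outsides they measure 59 mm with the tongs at rest, about 48 mm with the jaws on the round roll, about 25 mm fully shut. Squeezing them together closes the jaws; let go, they spring open
- tongs_jaws (a point): point midway between the two jaws (237 mm from the pivot, 127 mm beyond the grip point, same height). The jaws are upright plates 34 mm long (x) and 26 mm high; the gap between them is 77 mm at rest (86 mm over the outsides)
- tongs_left (a joint): closing angle of each tongs arm (rad; both move alike): 0 at rest, about 0.05 with the jaws on the round roll, 0.16 fully shut. The spring resists: each grip needs 6.5 N to begin to move, 9.5 N when the jaws reach the roll, 17 N when fully shut empty; slightly under half of the grip force beyond that reaches the jaws
- round_roll: the bread roll to lift: small round domed roll, 52 mm in diameter, 42 mm high, widest 18 to 25 mm above its underside, 40 g; origin: centre of its underside
- finger_roll: long narrow roll, 105 (x) x 42 x 36 mm, not to be moved; origin: centre of its underside
- square_roll: flat square-cornered roll, 75 (x) x 62 x 30 mm, not to be moved; origin: centre of its underside
- tray: aluminium baking sheet, 210 (x) x 320 (y) mm, fixed to the bench; floor 3 mm above the bench, rim 8 mm above the bench; origin: centre of its underside. The three rolls lie in a row along its y axis, about 100 mm apart, in any order
- marker: marker pen lying on the bench, 130 mm long, 16 mm thick; not to be moved
- knife: yellow safety knife lying on the bench, 135 x 30 x 16 mm; not to be moved
- tape_roll: roll of brown packing tape lying flat, 110 mm across, 48 mm high; not to be moved
- label_roll: small roll of white labels standing on end, 60 mm across, 45 mm high; not to be moved
Not all that is in view belongs to the job. Leave any turquoise look-alike of the round_roll alone. What is shaped like the scanner but purple is not meant.

How it is judged (in metres and radians):
On the way, in this order (a step that is already met when the one before it is completed fails the run):
1. the held, lifted scanner is aimed at the label and kept steady (height (world z) of scanner above 0.015 m and contact force between the fingers and scanner above 1 N and x of label in the frame of scanner_window between 0.05 and 0.25 m and y of label in the frame of scanner_window between -0.025 and 0.025 m and z of label in the frame of scanner_window between -0.025 and 0.025 m and linear speed of scanner below 0.03 m/s and angular speed of scanner below 0.2 rad/s), for 0.5 s.
2. the scanner stands upright on the bench again, let go (height (world z) of scanner between -0.004 and 0.008 m and angle between scanner's own z axis and vertical below 0.1 rad and contact force between each of the arm, the fingers and scanner below 0.05 N and linear speed of scanner below 0.02 m/s), for 0.2 s.
3. the round roll is lifted between the jaws of the held tongs (height (world z) of round_roll above 0.1 m and contact force between tongs and round_roll above 1 N and contact force between the fingers and tongs above 2 N and x of round_roll in the frame of tongs between 0.2 and 0.275 m and y of round_roll in the frame of tongs between -0.025 and 0.025 m and contact force between each of the fingers, the arm, tray and round_roll below 0.05 N and contact force between each of carton, scanner and tongs below 0.05 N and linear speed of each of round_roll, tongs below 0.03 m/s), for 0.3 s.
At the end, for the whole second after the job is handed in: the fingers hold the tongs, the round roll is clamped between their jaws (over 1 N) with its underside more than 100 mm above the bench, touching neither tray nor gripper, steady within 30 mm/s; the scanner stands upright (within 0.1 rad) on the bench, untouched (all of step 2 and all of step 3); the arm keeps its last pose, push and grip.
It fails at once if bread touched by the gripper or arm (contact force between any of the fingers, the arm and round_roll above 0.2 N or contact force between any of the fingers, the arm and finger_roll above 0.2 N or contact force between any of the fingers, the arm and square_roll above 0.2 N).
It fails at once if another thing on the bench moved by more than 25 mm (distance of any of finger_roll, square_roll, marker, knife, tape_roll, label_roll from where it was at the start of the episode above 0.025 m).
It fails at once if scanner knocked over (angle between scanner's own z axis and vertical above 1 rad).
It also fails if it takes over 69 s, if anything falls off the work surface, if the arm or the gripper's body presses on something with over 40 N, if the wrist force passes 120 N, or if a joint passes its speed limit or range.

## Working session

There is one attempt and no reset: what is moved stays moved. The work goes in short steps, Python scripts to look and compute and a shell command to move; the robot and the scene stay as the last step left them, time stands still between calls to the robot, and variables do not carry over. Pictures are saved under pics/ and viewed, and the job is handed in when it is done.

```bash
ls; mkdir -p pics
python3 - <<'E'
from rig import ctrl
import cv2,numpy as np
for n in ["scene","top"]:
    im=ctrl.capture(n); cv2.imwrite(f"pics/{n}0.png",cv2.cvtColor(im,cv2.COLOR_RGB2BGR))
    c=ctrl.get_calibration(n); print(n,c)
    for t in ["scanner","label","carton","tongs","tongs_grip","tongs_jaws","round_roll","finger_roll","square_roll","tray","marker","knife","tape_roll","label_roll"]:
        print(t,[(np.round(d["uv"]).astype(int).tolist(),round(d["score"],2)) for d in ctrl.search_frame(t,n)][:4])
print(ctrl.sense())
E
```

```text
pics
scene {'fx': 423.48668321259925, 'fy': 423.48668321259925, 'cx': 270.95444546133876, 'cy': 212.59342400795606, 'k1': -0.03004671884845776, 'world_to_cam': array([[-9.04560074e-01,  4.26092612e-01,  1.47023259e-02,
         4.70832322e+02],
       [ 3.20077565e-01,  7.01470824e-01, -6.36780210e-01,
        -1.52060893e+02],
       [-2.81640596e-01, -5.71300069e-01, -7.70905186e-01,
         1.81217012e+03],
       [ 0.00000000e+00,  0.00000000e+00,  0.00000000e+00,
         1.00000000e+00]])}
scanner [([310, 216], 0.76), ([337, 265], 0.72), ([331, 242], 0.32)]
label [([277, 310], 0.87), ([239, 147], 0.67)]
carton [([274, 308], 0.67)]
tongs [([241, 148], 0.78)]
tongs_grip [([238, 150], 0.91)]
tongs_jaws [([238, 147], 0.84), ([275, 308], 0.61), ([243, 199], 0.3), ([251, 229], 0.23)]
round_roll [([238, 176], 0.7), ([221, 182], 0.56), ([244, 196], 0.55)]
finger_roll [([267, 238], 0.55)]
square_roll [([255, 219], 0.58), ([237, 149], 0.27)]
tray [([252, 229], 0.69)]
marker []
knife [([249, 128], 0.72)]
tape_roll [([353, 318], 0.92)]
label_roll [([198, 177], 0.47)]
top {'fx': 415.852942
[... 985 characters left out ...]
8], 0.62)]
label_roll [([399, 160], 0.61)]
{'time_s': 1.5, 'joints': array([-1.52140673e+00,  3.12905096e-01,  1.49771437e+00,  1.74508023e-05,
        1.33100855e+00, -2.23407591e-01]), 'dq': array([ 0.00039216,  0.00092667,  0.00125489, -0.00091291,  0.0014948 ,
       -0.00079782]), 'tau': array([-7.93938070e-04, -4.12171841e+01, -2.59894413e+01, -2.67990836e-04,
        6.03548815e-04, -2.25617093e-06]), 'eef_pos': array([ 141.43746564, -505.58858129,  231.28614967]), 'ee_rot': array([ 0.09615519, -0.09614108,  0.7005514 , -0.70052753]), 'force': array([-0.69300713,  0.05683991,  0.31078146]), 'wrist_torque': array([ 0.00494059,  0.05647536, -0.00260267]), 'grip_width': 1.00229679880071}
```

View pics/scene0.png

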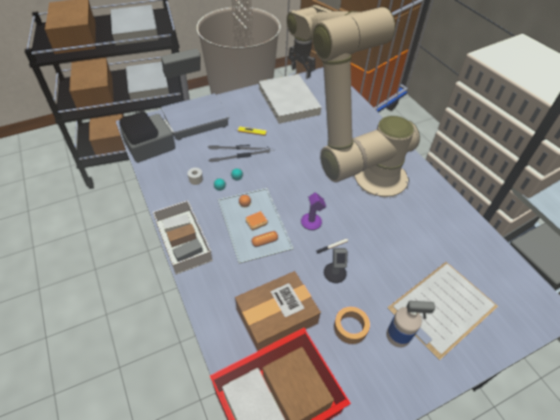

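View pics/top0.png

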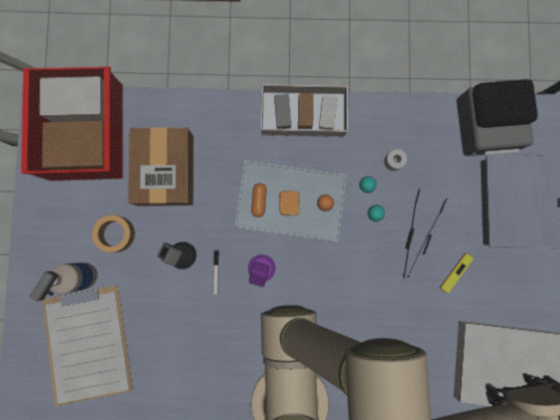

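Run:
```python
import cv2
a=cv2.imread('pics/top0.png'); 
cv2.imwrite('pics/top_l.png',cv2.resize(a[130:310,80:340],None,fx=3,fy=3,interpolation=cv2.INTER_CUBIC))
cv2.imwrite('pics/top_r.png',cv2.resize(a[140:320,270:490],None,fx=3.3,fy=3.3,interpolation=cv2.INTER_CUBIC))
b=cv2.imread('pics/scene0.png')
cv2.imwrite('pics/sc_l.png',cv2.resize(b[110:310,180:380],None,fx=3,fy=3,interpolation=cv2.INTER_CUBIC))
```

```text
(no output)
```

View pics/top_l.png

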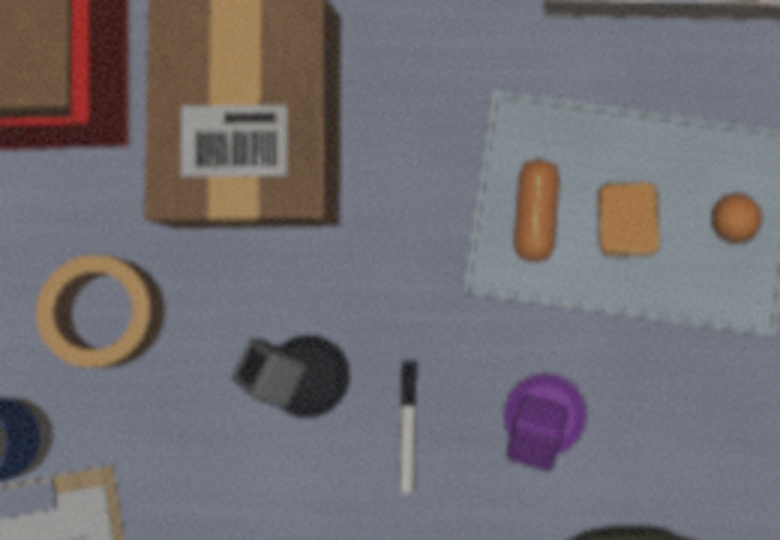

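View pics/top_r.png

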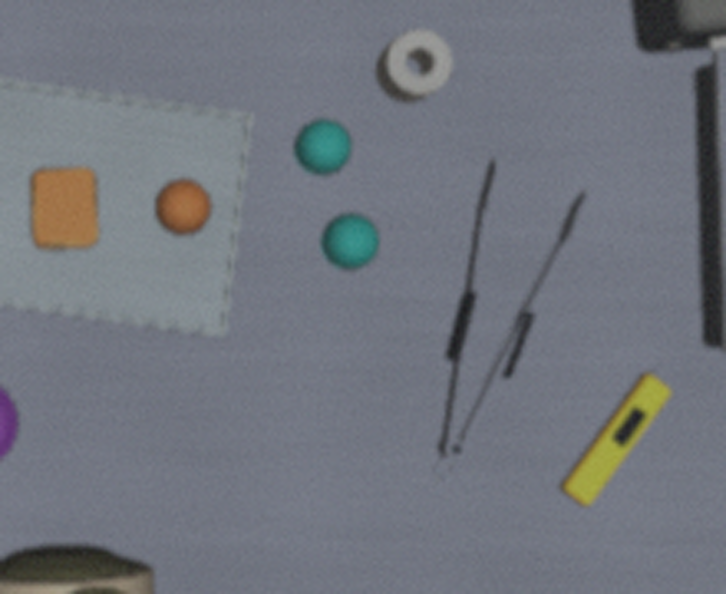

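View pics/sc_l.png

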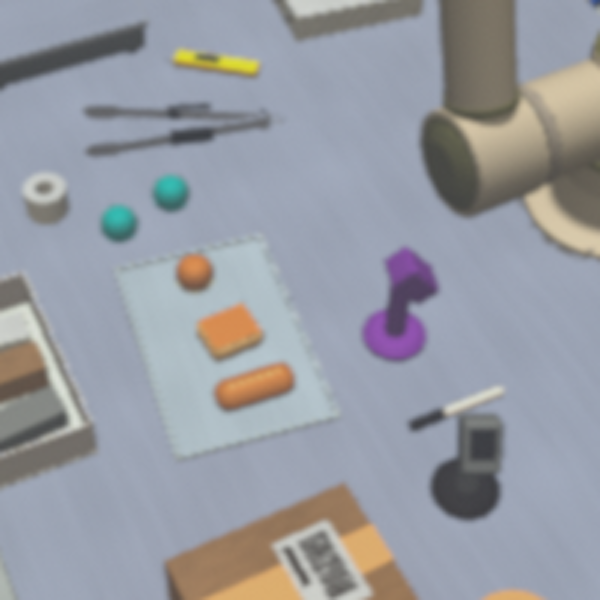

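Candidates:
- **Scanner:** grey at top (178,256) / scene (337,265). The purple one at top (263,270) / scene (313,212) is the decoy.
- **Round roll:** orange at top (326,202) / scene (245,200). Turquoise balls at top (368,184) and (376,213) are decoys.

Next I fit the poses with wireframes.

```bash
cat > h.py <<'E'
import numpy as np, cv2, json
from scipy.spatial.transform import Rotation as R
from rig import ctrl
CAL={n:ctrl.get_calibration(n) for n in ("scene","top")}
def proj(n,P):
    c=CAL[n];P=np.atleast_2d(P).astype(float);T=c["world_to_cam"]
    q=P@T[:3,:3].T+T[:3,3]; s=q[:,:2]/q[:,2:]
    s=s*(1+c["k1"]*(s**2).sum(1,keepdims=True))
    return s*[c["fx"],c["fy"]]+[c["cx"],c["cy"]]
def ray(n,uv):
    c=CAL[n];d=(np.array(uv,float)-[c["cx"],c["cy"]])/[c["fx"],c["fy"]];s=d.copy()
    for _ in range(10): s=d/(1+c["k1"]*(s@s))
    T=c["world_to_cam"];Rm=T[:3,:3]
    return -Rm.T@T[:3,3], Rm.T@np.array([s[0],s[1],1])
def bp(n,uv,z):
    o,d=ray(n,uv);return o+d*(z-o[2])/d[2]
def tri(a,b):
    (o1,d1),(o2,d2)=ray("top",a),ray("scene",b)
    s=np.linalg.lstsq(np.c_[d1,-d2],o2-o1,rcond=None)[0]
    p,q=o1+s[0]*d1,o2+s[1]*d2; return (p+q)/2,np.linalg.norm(p-q)
def snap(n,name):
    im=cv2.cvtColor(ctrl.capture(n),cv2.COLOR_RGB2BGR);cv2.imwrite(f"pics/{name}.png",im);return im
def pose():
    s=ctrl.sense();w=s["ee_rot"];return s["eef_pos"],R.from_quat([w[1],w[2],w[3],w[0]]),s
def fr(x,y,th,z=0):  # yaw frame
    c,s=np.cos(th),np.sin(th);return np.array([[c,-s,0],[s,c,0],[0,0,1]]),np.array([x,y,z])
def delta(p,yaw):
    """to TCP p, tool y down, tool z (jaw dir) at world yaw (mod pi)"""
    p0,r0,s=pose()
    best=None
    for k in (0,np.pi):
        z=np.array([np.cos(yaw+k),np.sin(yaw+k),0]);y=np.array([0,0,-1.]);x=np.cross(y,z)
        rv=(r0.inv()*R.from_matrix(np.c_[x,y,z])).as_rotvec()
        if best is None or np.linalg.norm(rv)<np.linalg.norm(best): best=rv
    print("t",round(s["time_s"],2),"shift cm",np.round(r0.inv().apply(np.array(p)-p0)/10,2),"turn",np.round(best,3),"grip",round(s["grip_width"],3),"q",np.round(s["joints"],2))
E
python3 - <<'E'
from h import *
for n in CAL:
    T=CAL[n]["world_to_cam"]; print(n,"cam at",np.round(-T[:3,:3].T@T[:3,3]))
print("foot",bp("top",[183.3,255.3],5),"purple",bp("top",[263,268],5))
print("patch",tri([164,249.3],[341.3,258]))
print("label",tri([158.2,177],[287,300]), bp("top",[158.2,177],86))
print("roll top",bp("top",[325.6,202.5],24), bp("scene",[244.8,200.5],24))
print("tongs L jaw",bp("top",[270+492/3.3,140+162/3.3],13),"R jaw",bp("top",[270+582/3.3,140+195/3.3],13),"pivot",bp("top",[270+450/3.3,140+450/3.3],13))
print("gripL",bp("top",[270+461/3.3,140+326/3.3],20),"gripR",bp("top",[270+519/3.3,140+345/3.3],20))
p,r,s=pose();print(r.as_matrix().round(3))
E
```

```text
scene cam at [ 985.  941. 1293.]
top cam at [ 448.   48. 1272.]
foot [425.60377964 326.82955963   5.        ] purple [390.92924672  85.77197052   5.        ]
patch (array([439.71123274, 352.47285571, 137.87899858]), np.float64(8.510544604840721))
label (array([649.85867837, 390.42256878,  82.21001595]), np.float64(0.7646471627892386)) [649.54089224 389.13488729  86.        ]
roll top [ 590.64688866 -100.23667823   24.        ] [589.31360096 -98.91299051  24.        ]
tongs L jaw [ 637.76224083 -387.68562226   13.        ] R jaw [ 608.23628709 -470.42529355   13.        ] pivot [ 372.84513824 -344.74109189   13.        ]
gripL [ 485.23989573 -354.33966089   20.        ] gripR [ 468.80791723 -406.87969628   20.        ]
[[-0.963  0.     0.269]
 [-0.269  0.    -0.963]
 [-0.    -1.    -0.   ]]
```

```bash
cat >> h.py <<'E'
def scanner_edges(x,y,th,z=0):
    Rm,t=fr(x,y,th,z); a=np.radians(50)
    l=np.array([np.cos(a),0,-np.sin(a)]);u=np.array([np.sin(a),0,np.cos(a)]);v=np.array([0,1,0]);c=np.array([12,0,118])
    C={(i,j,k):c+31*i*l+19*j*u+23*k*v for i in(-1,1) for j in(-1,1) for k in(-1,1)}
    E=[]
    for p in C:
        for q in C:
            if sum(abs(np.array(p)-q))==2 and p<q: E.append(np.array([C[p],C[q]]))
    ph=np.linspace(0,2*np.pi,40)
    E.append(np.c_[42*np.cos(ph),42*np.sin(ph),0*ph]);E.append(np.array([[33,0,93],[33,0,93]+100*l]))
    return [e@Rm.T+t for e in E]
def tongs_edges(x,y,th,z=0,cl=0.):
    Rm,t=fr(x,y,th,z);E=[]
    for s in (1,-1):
        E.append(np.array([[0,0,13],[110,s*27,13],[237,s*41,13]]))
        for zz in (0,26):
            E.append(np.array([[220,s*43,zz],[254,s*43,zz],[254,s*38.5,zz],[220,s*38.5,zz],[220,s*43,zz]]))
            E.append(np.array([[78,s*(29.5-3),zz],[142,s*29.5,zz]]))
    E.append(np.array([[0,0,13],[237,0,13]]))
    return [e@Rm.T+t for e in E]
def overlay(im,n,edges,roi,f,name,col=(0,255,0)):
    x0,y0,x1,y1=roi;o=cv2.resize(im[y0:y1,x0:x1],None,fx=f,fy=f,interpolation=cv2.INTER_CUBIC)
    for e in edges:
        p=(proj(n,e)-[x0,y0]+.5)*f
        cv2.polylines(o,[np.round(p).astype(np.int32)],False,col,1,cv2.LINE_AA)
    return o
E
python3 - <<'E'
from h import *
t=cv2.imread('pics/top0.png');s=cv2.imread('pics/scene0.png')
S=scanner_edges(424,327,np.radians(62))
a=overlay(t,"top",S,(150,225,215,285),6,'');b=overlay(s,"scene",S,(310,235,360,295),6,'')
cv2.imwrite('pics/ov1.png',np.hstack([a,b]))
# label square fits
P=np.array([372.8,-344.7]);J=np.array([(637.8+608.2)/2,(-387.7-470.4)/2]);d=J-P;th=np.arctan2(d[1],d[0]);print(np.degrees(th),np.linalg.norm(d))
T=tongs_edges(*P,th)
cv2.imwrite('pics/ov2.png',np.hstack([overlay(t,"top",T,(385,170,465,300),4,''),overlay(s,"scene",T,(195,125,285,255)if 0 else (200,120,285,250),4,'')]))
E
```

```text
-18.630520219332688 264.03591138328136
```

View pics/ov1.png

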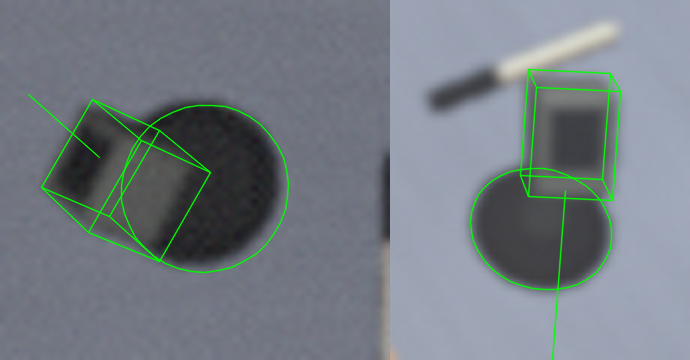

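View pics/ov2.png

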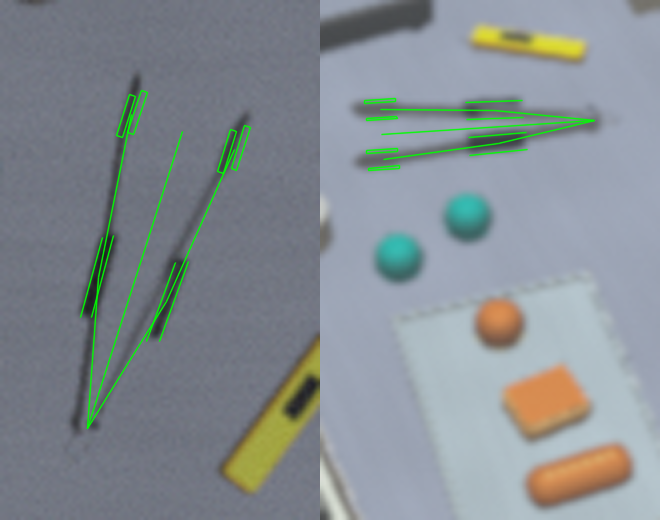

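Head model fits with heading about 62°. In the top view the foot is at about (183,255), and the nose points left and slightly up. Moving over there via a waypoint.

```bash
python3 -m inch '[-4,0,-3,0,0,0, -8.5,0,-6.2,0,0,0, -13,0,-9.5,0,0,0, -17.5,0,-12.8,0,0,0, -22,0,-16.1,0,0,0, -26.5,0,-19.4,0,0,0, -31,0,-22.7,0,0,0, -35,0,-25.7,0,0,0]' -1
python3 - <<'E'
from h import *
delta([431,338.6,210],np.radians(152)); print(pose()[0])
E
```

```text
time_s: 2.17
eef_pos: [348.1, -241.6, 231.6]
ee_rot: [-0.096, 0.096, -0.7, 0.701]
force: [0.6, -1.4, 0.7]
grip_width: 1.001
t 2.17 shift cm [-23.6    2.13 -53.65] turn [-0.001 -0.81  -0.   ] grip 1.001 q [-0.88  0.09  1.78  0.    1.28  0.41]
[ 348.0881981  -241.61042339  231.56103821]
```

Run:
```python
from h import *
from scipy.optimize import least_squares
u=lambda a,b,f,x,y:[a/f+x,b/f+y]
obs=[("top",u(137,76,4,385,170),(254,40,18)),("top",u(247,113,4,385,170),(254,-40,18)),("top",u(97,277,4,385,170),(110,27,20)),("top",u(170,299,4,385,170),(110,-27,20)),
("scene",u(356,107,4,200,120),(254,-40,15)),("scene",u(359,162,4,200,120),(254,40,15)),("scene",u(493,106,4,200,120),(110,-27,15)),("scene",u(494,145,4,200,120),(110,27,15))]
def f(v):
    Rm,t=fr(v[0],v[1],v[2]);return np.concatenate([proj(n,Rm@np.array(p)+t)[0]-o for n,o,p in obs])
r=least_squares(f,[375,-345,-.32]);print(r.x,np.degrees(r.x[2]),r.fun.round(1))
t=cv2.imread('pics/top0.png');s=cv2.imread('pics/scene0.png')
T=tongs_edges(*r.x)
cv2.imwrite('pics/ov3.png',np.hstack([overlay(t,"top",T,(385,170,465,300),4,''),overlay(s,"scene",T,(200,120,285,250),4,'')]))
```

```text
[ 275.13202358 -295.94693462   -0.33516549] -19.20356819139229 [-14.2  35.5 -16.5  35.4 -15.   32.  -16.1  32.8 -53.9   0.4 -53.7  -1.1
 -55.9   0.6 -54.9  -0.9]
```

View pics/ov3.png

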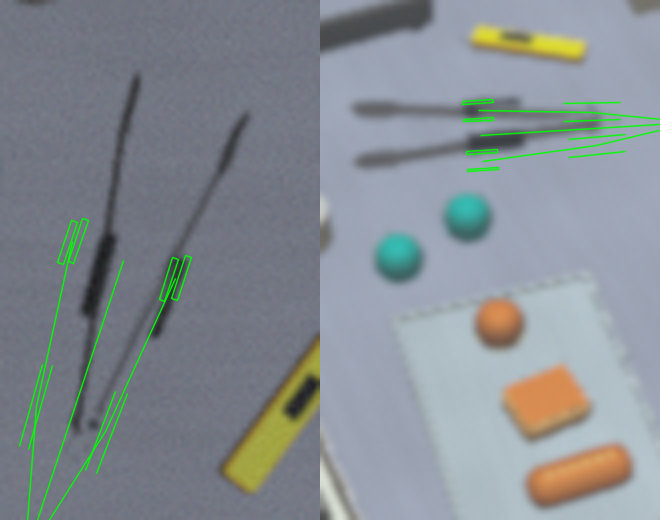

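```bash
python3 -m inch '[-1.6,0.1,-3.6,0,-0.05,0, -3.2,0.2,-7.2,0,-0.1,0, -4.8,0.3,-10.8,0,-0.15,0, -6.4,0.4,-14.4,0,-0.2,0, -8,0.5,-18,0,-0.25,0, -9.6,0.6,-21.6,0,-0.3,0, -11.2,0.7,-25.2,0,-0.35,0, -12.8,0.8,-28.8,0,-0.4,0]' -1
python3 - <<'E'
from h import *
delta([431,338.6,210],np.radians(152)); print(pose()[0])
from scipy.optimize import least_squares
u=lambda a,b,f,x,y:[a/f+x,b/f+y]
obs=[("top",u(137,76,4,385,170),(254,40,18)),("top",u(247,113,4,385,170),(254,-40,18)),("top",u(97,277,4,385,170),(110,27,20)),("top",u(170,299,4,385,170),(110,-27,20)),
("scene",u(36,107,4,200,120),(254,-40,15)),("scene",u(39,162,4,200,120),(254,40,15)),("scene",u(173,106,4,200,120),(110,-27,15)),("scene",u(174,145,4,200,120),(110,27,15))]
def f(v):
    Rm,t=fr(v[0],v[1],v[2]);return np.concatenate([proj(n,Rm@np.array(p)+t)[0]-o for n,o,p in obs])
r=least_squares(f,[375,-345,-.32]);print(r.x,np.degrees(r.x[2]),r.fun.round(1))
t=cv2.imread('pics/top0.png');s=cv2.imread('pics/scene0.png')
T=tongs_edges(*r.x)
cv2.imwrite('pics/ov4.png',np.hstack([overlay(t,"top",T,(385,170,465,300),4,''),overlay(s,"scene",T,(200,120,285,250),4,'')]))
E
```

```text
time_s: 2.83
eef_pos: [392.8, 70.4, 223.6]
ee_rot: [-0.235, 0.234, -0.667, 0.667]
force: [1.6, -1.6, 0.6]
grip_width: 0.995
t 2.83 shift cm [-19.75   1.36 -18.54] turn [-0.001 -0.407 -0.001] grip 0.995 q [-0.12  0.04  1.85 -0.    1.25  0.78]
[392.78247934  70.42498279 223.58292121]
[ 3.76643306e+02 -3.47170987e+02 -3.14271935e-01] -18.006455494364683 [ 0.4  2.2 -1.9  1.4  0.8 -1.9 -0.3 -1.6  0.7  0.5  0.5 -1.  -1.3  0.3
 -0.5 -1.3]
```

View pics/ov4.png

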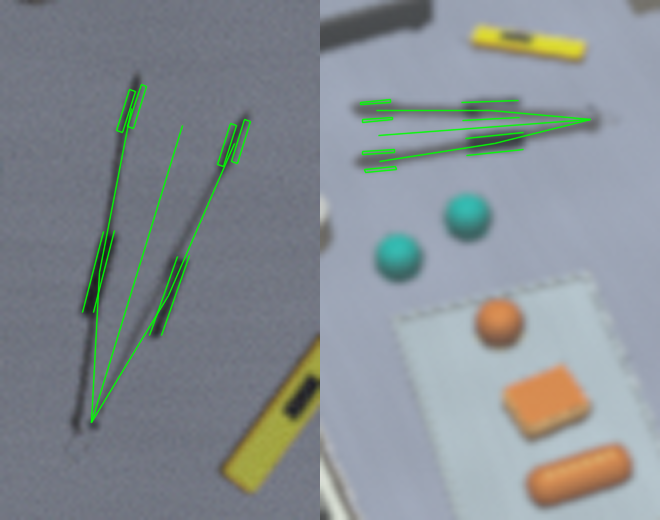

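```bash
python3 -m inch '[-2.8,0.2,-2.6,0,-0.06,0, -5.6,0.4,-5.2,0,-0.12,0, -8.4,0.6,-7.9,0,-0.18,0, -11.2,0.8,-10.6,0,-0.24,0, -14,1,-13.2,0,-0.3,0, -17,1.2,-16,0,-0.35,0, -18.8,1.3,-17.7,0,-0.4,0, -19.8,1.4,-18.5,0,-0.407,0]' -1
python3 - <<'E'
from h import *
delta([431,338.6,108],np.radians(152)); print(pose()[0])
im=snap("top","top1");im2=snap("scene","scene1")
cv2.imwrite('pics/cl1.png',np.hstack([cv2.resize(im[200:300,100:220],None,fx=3.3,fy=3.3),cv2.resize(im2[190:290,280:400],None,fx=3.3,fy=3.3)]))
E
```

```text
time_s: 3.5
eef_pos: [432.1, 339.4, 208.8]
ee_rot: [0.365, -0.365, 0.606, -0.605]
force: [0.3, 0.4, 0.4]
grip_width: 1.001
t 3.5 shift cm [ 0.13 10.08 -0.05] turn [ 0.     0.003 -0.   ] grip 1.001 q [0.45 0.38 1.46 0.   1.3  0.94]
[432.07663196 339.4440149  208.80482923]
```

View pics/cl1.png

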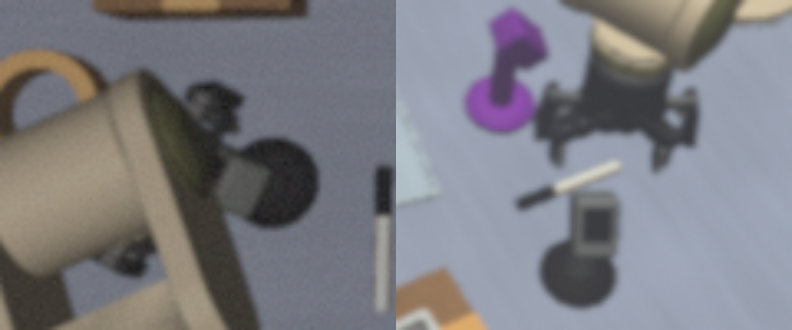

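```bash
python3 -m inch '[0.1,1.5,0,0,0,0, 0.1,3,0,0,0,0, 0.1,4.5,0,0,0,0, 0.1,6,0,0,0,0, 0.1,7.5,0,0,0,0, 0.1,9,0,0,0,0, 0.1,10.2,0,0,0,0, 0.1,11.1,0,0,0,0]' -1 && python3 -m inch '[0,0,0,0,0,0,0,0,0,0,0,0,0,0,0,0,0,0,0,0,0,0,0,0,0,0,0,0,0,0,0,0,0,0,0,0,0,0,0,0,0,0]' 1 35;  python3 - <<'E'
from h import *
p,r,s=pose();print(p,s["grip_width"],s["force"],s["wrist_torque"])
im=snap("top","top2");im2=snap("scene","scene2")
cv2.imwrite('pics/cl2.png',np.hstack([cv2.resize(im[200:300,100:220],None,fx=3.3,fy=3.3),cv2.resize(im2[190:290,280:400],None,fx=3.3,fy=3.3)]))
E
```

```text
time_s: 4.27
eef_pos: [431.8, 334.5, 97.5]
ee_rot: [-0.363, 0.363, -0.607, 0.607]
force: [-0.7, -0.1, -0.1]
grip_width: 1.002
time_s: 4.85
eef_pos: [432.4, 335.9, 99.2]
ee_rot: [-0.364, 0.363, -0.606, 0.607]
force: [-2.4, 0.9, 5.7]
grip_width: 0.539
[432.37674497 335.93483704  99.19890235] 0.5389396558243986 [-2.40178339  0.94699867  5.73613488] [ 0.01083517  0.20111993 -0.04922523]
```

View pics/cl2.png

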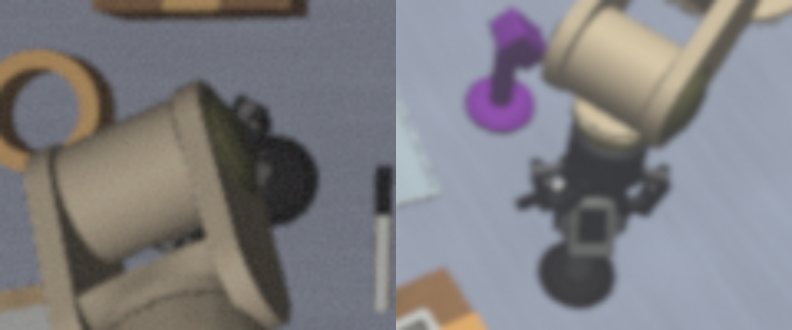

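```bash
python3 -m inch '[0,-0.6,0,0,0,0, 0,-1.8,0,0,0,0, 0,-3.4,0,0,0,0, 0,-5.2,0,0,0,0, 0,-7,0,0,0,0, 0,-8.8,0,0,0,0, 0,-10.2,0,0,0,0, 0,-10.8,0,0,0,0]' && python3 -m inch '[-0.2,0,0.8,0,0,0, -0.5,0,2.5,0,0,0, -1,0,5,0,0,0, -1.6,0,8,0,0,0, -2.1,0,11,0,0,0, -2.6,0,14,0,0,0, -3,0,16,0,0,0, -3.1,0,16.7,0,0,0]' && python3 -m inch '[0,0,0,0,0,0,0,0,0,0,0,0,0,0,0,0,0,0]';  python3 - <<'E'
from h import *
p,r,s=pose();print(s["time_s"],p,s["grip_width"],s["force"],s["dq"].round(3)); h=-r.as_matrix()[:,0];th=np.arctan2(h[1],h[0]);print(np.degrees(th))
b=p-10.3*h; S=scanner_edges(b[0],b[1],th,p[2]-99.2)
w=b+h*33;w[2]=p[2]-99.2+93;L=np.array([649.8,389.8,86]);l=h*np.cos(np.radians(50));l[2]-=np.sin(np.radians(50));v=L-w;print("along",v@l,"off",np.linalg.norm(v-l*(v@l)), "side",v@np.cross([0,0,1],h))
im=snap("top","top3");im2=snap("scene","scene3")
cv2.imwrite('pics/cl3.png',np.hstack([overlay(im,"top",S,(110,130,230,250),3.3,''),overlay(im2,"scene",S,(220,210,340,330),3.3,'')]))
E
```

```text
time_s: 5.62
eef_pos: [432.4, 335.7, 208.2]
ee_rot: [-0.364, 0.363, -0.606, 0.607]
force: [0.2, -0.2, -1.6]
grip_width: 0.54
time_s: 6.28
eef_pos: [596.3, 282.1, 203.8]
ee_rot: [0.362, -0.364, 0.607, -0.607]
force: [-0.4, -0.2, -4.0]
grip_width: 0.539
time_s: 6.53
eef_pos: [593.0, 284.7, 205.9]
ee_rot: [0.363, -0.364, 0.607, -0.606]
force: [-0.9, -0.5, -2.7]
grip_width: 0.537
6.5333 [592.95265504 284.72761782 205.93273966] 0.5370833001362186 [-0.86362408 -0.46605425 -2.70914091] [ 0.005 -0.013 -0.002 -0.002  0.     0.   ]
61.918511885905055
along 149.36787362459287 off 1.2683389021255078 side -0.6948273718739316
```

View pics/cl3.png

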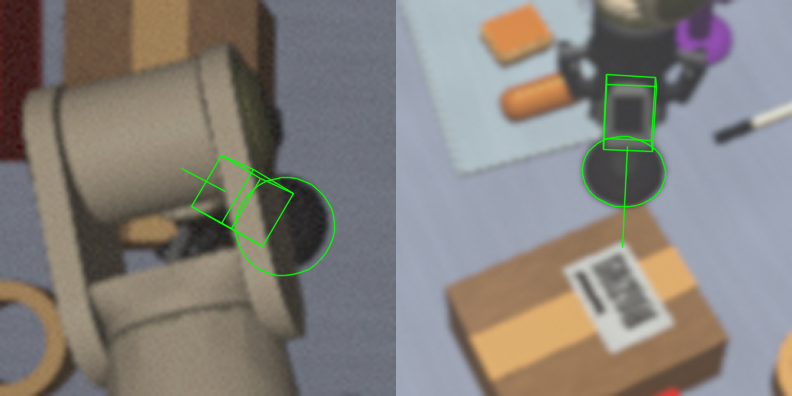

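The overlay fits the held scanner in both views. It is upright and its line of sight is within about 1–2 mm of the label centre at 149 mm. Holding for more than a second.

```bash
python3 -m inch '[0,0,0,0,0,0,0,0,0,0,0,0,0,0,0,0,0,0,0,0,0,0,0,0,0,0,0,0,0,0,0,0,0,0,0,0,0,0,0,0,0,0,0,0,0,0,0,0]' && python3 -m inch '[0,0,0,0,0,0,0,0,0,0,0,0,0,0,0,0,0,0,0,0,0,0,0,0,0,0,0,0,0,0,0,0,0,0,0,0,0,0,0,0,0,0,0,0,0,0,0,0]'
python3 - <<'E'
from h import *
p,r,s=pose();print(s["time_s"],p)
h=-r.as_matrix()[:,0];th=np.arctan2(h[1],h[0]);b=p-10.3*h; S=scanner_edges(b[0],b[1],th,p[2]-99.2)
im2=snap("scene","scene4");cv2.imwrite('pics/cl4.png',overlay(im2,"scene",S,(250,210,340,330),5,''))
delta([432.4,335.8,180],np.radians(152))
E
```

```text
time_s: 7.3
eef_pos: [593.9, 284.2, 206.3]
ee_rot: [-0.363, 0.363, -0.607, 0.607]
force: [0.4, -0.0, -2.0]
grip_width: 0.536
time_s: 7.97
eef_pos: [593.9, 284.2, 206.3]
ee_rot: [-0.363, 0.363, -0.607, 0.607]
force: [0.2, -0.2, -3.5]
grip_width: 0.538
7.9667 [593.9158546  284.21442028 206.31165192]
t 8.02 shift cm [  3.07   2.63 -16.68] turn [-0.    -0.002 -0.   ] grip 0.539 q [0.27 0.63 1.08 0.   1.43 0.76]
```

View pics/cl4.png

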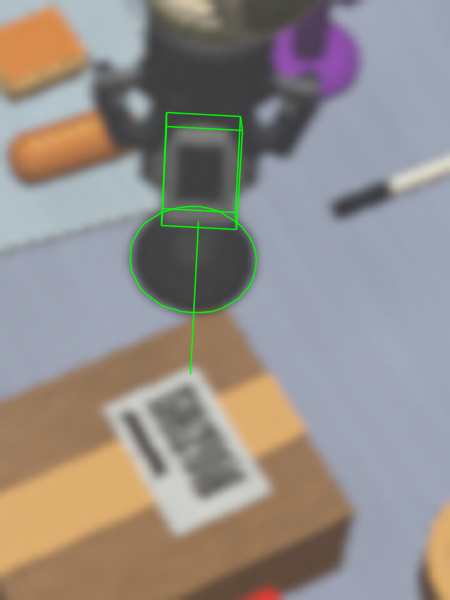

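```bash
python3 -m inch '[0.2,0,-0.8,0,0,0, 0.5,0,-2.5,0,0,0, 1,0.2,-5,0,0,0, 1.6,0.4,-8,0,0,0, 2.1,0.6,-11,0,0,0, 2.6,0.9,-14,0,0,0, 3,1.1,-16,0,0,0, 3.1,1.2,-16.7,0,0,0]' && python3 -m inch '[0,1.2,0,0,0,0, 0,2.8,0,0,0,0, 0,4.4,0,0,0,0, 0,6,0,0,0,0, 0,7.4,0,0,0,0, 0,8.2,0,0,0,0, 0,8.5,0,0,0,0,0,8.5,0,0,0,0]' ;  python3 - <<'E'
from h import *
delta([432.4,335.8,99.4],np.radians(152));print(pose()[0])
E
```

```text
time_s: 8.68
eef_pos: [429.4, 336.5, 194.5]
ee_rot: [0.364, -0.364, 0.606, -0.606]
force: [0.2, 0.5, -3.8]
grip_width: 0.535
time_s: 9.35
eef_pos: [432.3, 335.5, 109.1]
ee_rot: [-0.363, 0.364, -0.607, 0.607]
force: [-0.4, 0.1, -2.9]
grip_width: 0.538
t 9.35 shift cm [-0.03  0.97 -0.01] turn [ 0.    -0.003  0.   ] grip 0.538 q [ 0.45  0.49  1.59 -0.    1.07  0.94]
[432.31452664 335.48988624 109.08967358]
```

```bash
python3 -m inch '[0,0.3,0,0,0,0, 0,0.6,0,0,0,0, 0,0.8,0,0,0,0, 0,0.9,0,0,0,0,0,0.95,0,0,0,0,0,0.95,0,0,0,0]' ;  python3 -m inch '[0,0,0,0,0,0,0,0,0,0,0,0]'
```

```text
time_s: 9.85
eef_pos: [432.1, 335.6, 99.8]
ee_rot: [-0.364, 0.363, -0.607, 0.607]
force: [-0.4, -0.3, -1.9]
grip_width: 0.539
time_s: 10.02
eef_pos: [432.1, 335.6, 99.9]
ee_rot: [-0.364, 0.363, -0.607, 0.607]
force: [-0.0, 0.5, -2.7]
grip_width: 0.538
```

```bash
python3 -m inch '[0,0.05,0,0,0,0, 0,0.1,0,0,0,0, 0,0.1,0,0,0,0,0,0.1,0,0,0,0]' ;  python3 -m inch '[0,0.05,0,0,0,0, 0,0.1,0,0,0,0, 0,0.1,0,0,0,0,0,0.1,0,0,0,0]'
```

```text
time_s: 10.35
eef_pos: [432.2, 335.8, 99.3]
ee_rot: [0.364, -0.363, 0.607, -0.607]
force: [-1.1, 0.2, 3.3]
grip_width: 0.538
time_s: 10.68
eef_pos: [432.4, 336.2, 99.2]
ee_rot: [0.364, -0.363, 0.607, -0.606]
force: [-3.7, 1.3, 10.9]
grip_width: 0.536
```

Seated (force went from −2.7 to +3.3, then +10.9). I'll back off that last millimetre, open and rise.

```bash
python3 -m inch '[0,-0.1,0,0,0,0,0,-0.1,0,0,0,0]'; python3 -m inch '[0,0,0,0,0,0,0,0,0,0,0,0,0,0,0,0,0,0,0,0,0,0,0,0,0,0,0,0,0,0,0,0,0,0,0,0]' -1; python3 -m inch '[0,-0.8,0,0,0,0,0,-2,0,0,0,0,0,-4,0,0,0,0,0,-6,0,0,0,0,0,-8,0,0,0,0,0,-10,0,0,0,0,0,-12,0,0,0,0,0,-13,0,0,0,0]';  python3 - <<'E'
from h import *
S=scanner_edges(427.3,326.6,np.radians(61.8))
im=snap("top","top5");im2=snap("scene","scene5")
cv2.imwrite('pics/cl5.png',np.hstack([overlay(im,"top",S,(110,190,230,310),3.3,''),overlay(im2,"scene",S,(280,190,400,310),3.3,'')]))
delta([450,-50,250],np.radians(-28-45)); delta([479,-381,150],np.radians(72))
E
```

```text
time_s: 10.85
eef_pos: [432.2, 335.8, 99.3]
ee_rot: [0.364, -0.363, 0.607, -0.607]
force: [-1.0, 0.8, 4.7]
grip_width: 0.536
time_s: 11.35
eef_pos: [432.0, 335.6, 98.7]
ee_rot: [-0.363, 0.364, -0.607, 0.607]
force: [-0.8, 0.2, 0.5]
grip_width: 0.998
time_s: 12.02
eef_pos: [432.5, 335.9, 231.9]
ee_rot: [-0.365, 0.362, -0.606, 0.607]
force: [-0.1, 0.7, 0.1]
grip_width: 0.998
t 12.12 shift cm [33.2  -2.   19.74] turn [-0.001  0.783 -0.004] grip 1.003 q [ 0.45  0.36  1.43 -0.    1.34  0.94]
t 12.12 shift cm [61.05  7.96 37.88] turn [ 0.     1.394 -0.004] grip 1.003 q [ 0.45  0.36  1.43 -0.    1.34  0.94]
```

View pics/cl5.png

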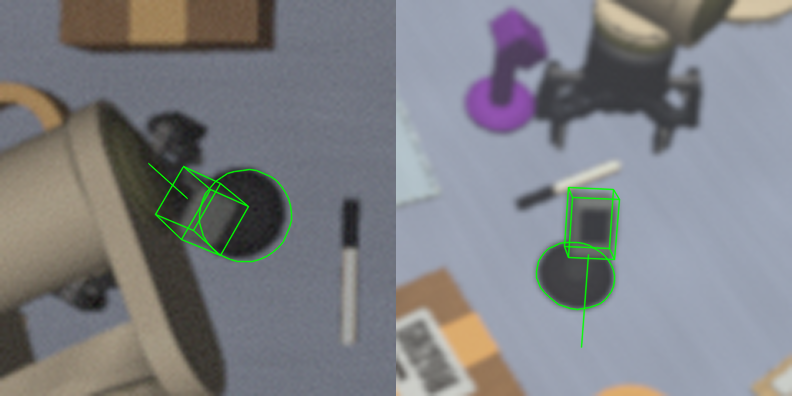

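```bash
python3 -m inch '[3,0,1.9,0,0.06,0, 6.2,0,3.9,0,0.12,0, 9.6,0,6,0,0.2,0, 13,0,8.1,0,0.28,0, 16.4,0,10.2,0,0.36,0, 19.8,0,12.3,0,0.44,0, 23.2,0,14.4,0,0.52,0, 26.6,0,16.5,0,0.6,0]'
python3 - <<'E'
from h import *
delta([479,-381,150],np.radians(72));print(pose()[0])
E
```

```text
time_s: 12.78
eef_pos: [451.3, 21.5, 227.7]
ee_rot: [0.166, -0.167, 0.687, -0.687]
force: [-0.1, -0.9, 0.8]
grip_width: 1.004
t 12.78 shift cm [15.97  7.75 37.05] turn [0.001 0.79  0.002] grip 1.004 q [-0.21  0.15  1.71  0.    1.28  0.88]
[451.30435613  21.48848183 227.71554496]
```

```bash
python3 -m inch '[1.6,0.3,3.7,0,0.09,0, 3.2,0.6,7.4,0,0.18,0, 4.8,1.2,11.1,0,0.27,0, 6.4,2,14.8,0,0.36,0, 8,3,18.5,0,0.45,0, 9.6,4,22.2,0,0.54,0, 11.2,5,25.9,0,0.63,0, 12.8,6,29.6,0,0.7,0]'
python3 - <<'E'
from h import *
delta([479,-381,150],np.radians(72));print(pose()[0])
im=snap("top","top6");im2=snap("scene","scene6")
T=tongs_edges(376.6,-347.2,np.radians(-18))
cv2.imwrite('pics/cl6.png',np.hstack([cv2.resize(im[150:300,380:470],None,fx=3.8,fy=3.8),overlay(im,"top",T,(380,150,470,300),3.8,'')]))
cv2.imwrite('pics/cl6s.png',overlay(im2,"scene",[],(195,115,285,175),8,''))
E
```

```text
time_s: 13.45
eef_pos: [474.4, -300.1, 166.9]
ee_rot: [-0.08, 0.079, 0.703, -0.702]
force: [1.0, 0.2, 0.9]
grip_width: 1.0
t 13.45 shift cm [-2.25  1.68  7.79] turn [0.001 0.089 0.002] grip 1.0 q [-0.77  0.45  1.48  0.    1.22  1.02]
[ 474.44490582 -300.10510946  166.89459411]
```

View pics/cl6.png

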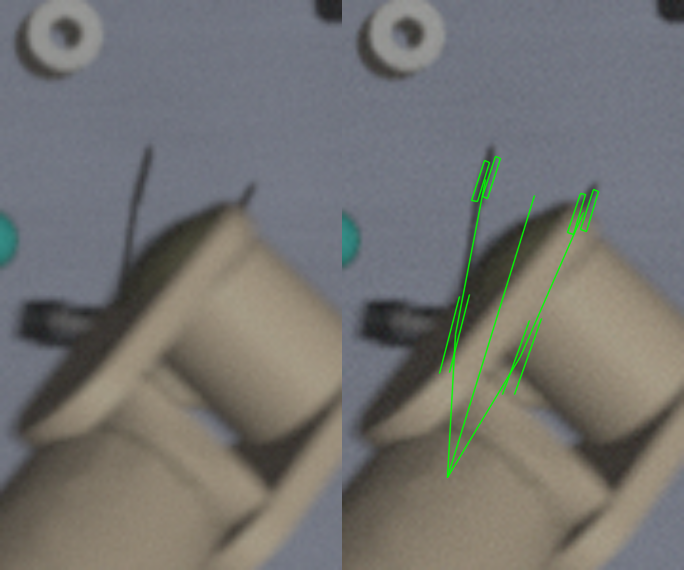

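View pics/cl6s.png

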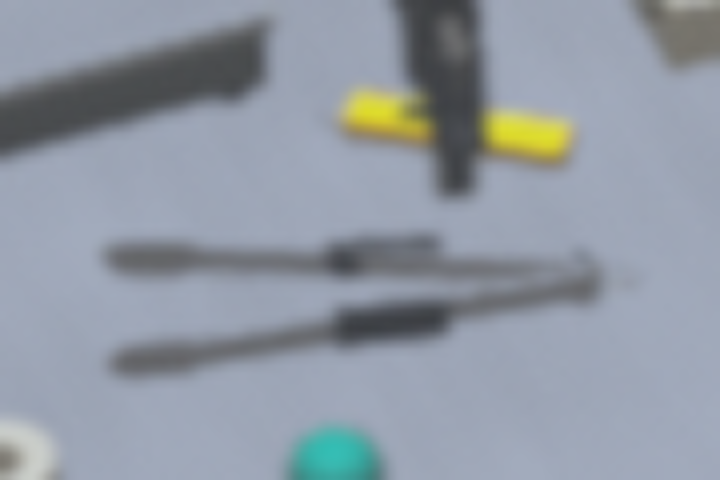

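Run:
```python
from h import *
g=lambda a,b:[195+a/8-.5,115+b/8-.5]
nG=bp("scene",g(392,322),13);fG=bp("scene",g(385,250),17);nJ=bp("scene",g(155,358),13);fJ=bp("scene",g(150,257),13);pv=bp("scene",g(590,275),13)
for n,v in zip("nG fG nJ fJ pv".split(),(nG,fG,nJ,fJ,pv)):print(n,v.round(1))
G=(nG+fG)/2;J=(nJ+fJ)/2;print("G",G.round(1),"J",J.round(1),"head G->J",np.degrees(np.arctan2(*(J-G)[[1,0]])),np.linalg.norm((J-G)[:2]),"perp",np.degrees(np.arctan2(*(nG-fG)[[1,0]]))-90,np.linalg.norm(nG-fG),np.degrees(np.arctan2(*(nJ-fJ)[[1,0]]))-90,np.linalg.norm(nJ-fJ))
for uv in ([472,257],[468,254],[446,291],[441,286]):print("knife",bp("top",uv,16).round())
t=lambda a,b:bp("top",[270+a/3.3-.5,140+b/3.3-.5],22)
print(t(461,326),t(519,345))
```

```text
nG [ 486.3 -357.6   13. ]
fG [ 468.5 -409.7   17. ]
nJ [ 615.3 -384.5   13. ]
fJ [ 589.3 -463.    13. ]
pv [ 370.4 -347.5   13. ]
G [ 477.4 -383.7   15. ] J [ 602.3 -423.7   13. ] head G->J -17.77107355388257 131.1657299422325 perp -18.8944421442921 55.246641631466595 -18.33462373138974 82.6777744220753
knife [ 434. -542.   16.]
knife [ 442. -530.   16.]
knife [ 332. -461.   16.]
knife [ 346. -447.   16.]
[ 486.65554784 -352.21817647   22.        ] [ 470.24566808 -404.68341113   22.        ]
```

```bash
python3 -m inch '[-0.8,0.3,2,0,0.03,0, -1.5,1,5,0,0.06,0, -2.1,2,7,0,0.09,0, -2.25,4,7.8,0,0.092,0, -2.3,7,7.85,0,0.092,0, -2.3,9.5,7.85,0,0.092,0, -2.3,10.5,7.85,0,0.092,0, -2.3,10.7,7.85,0,0.092,0]'
python3 - <<'E'
from h import *
delta([478,-381.5,2],np.radians(71.8));print(pose()[0])
im2=snap("scene","scene7")
cv2.imwrite('pics/cl7s.png',overlay(im2,"scene",[],(195,95,295,165),7,''))
E
```

```text
time_s: 14.22
eef_pos: [479.6, -378.5, 59.2]
ee_rot: [-0.111, 0.108, 0.7, -0.697]
force: [0.0, -0.3, -0.2]
grip_width: 1.004
t 14.22 shift cm [0.04 5.72 0.35] turn [0.003 0.006 0.004] grip 1.004 q [-0.86  0.67  1.41  0.    1.06  1.02]
[ 479.64001483 -378.47378969   59.21364229]
```

View pics/cl7s.png

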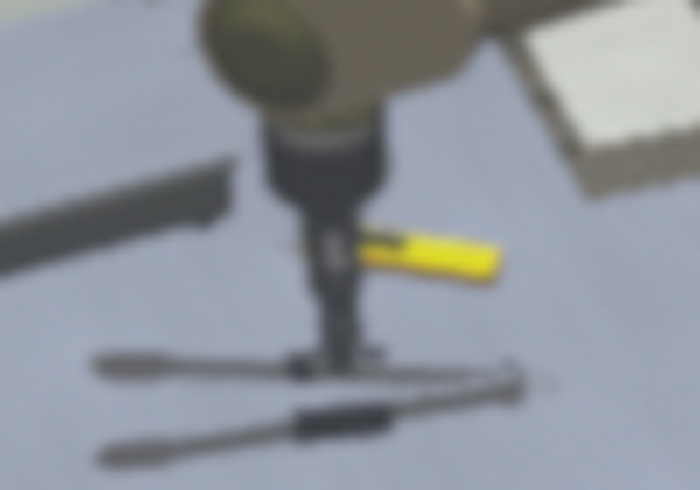

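```bash
python3 -m inch '[0,0.8,0.2,0,0,0, 0,2,0.2,0,0,0, 0,3.2,0.2,0,0,0, 0,4.2,0.2,0,0,0, 0,4.9,0.2,0,0,0, 0,5.3,0.2,0,0,0, 0,5.5,0.2,0,0,0,0,5.5,0.2,0,0,0]' -1
python3 - <<'E'
from h import *
delta([478,-381.5,2],np.radians(71.8));print(pose()[0])
im2=snap("scene","scene8")
cv2.imwrite('pics/cl8s.png',overlay(im2,"scene",[],(195,95,295,165),7,''))
E
```

```text
time_s: 14.93
eef_pos: [479.9, -381.9, 6.5]
ee_rot: [-0.11, 0.11, 0.699, -0.698]
force: [0.9, 0.3, -0.3]
grip_width: 1.001
t 14.93 shift cm [0.19 0.45 0.02] turn [0.    0.005 0.   ] grip 1.001 q [-0.86  0.75  1.43  0.    0.96  1.02]
[ 479.85309273 -381.88453271    6.47244606]
```

View pics/cl8s.png

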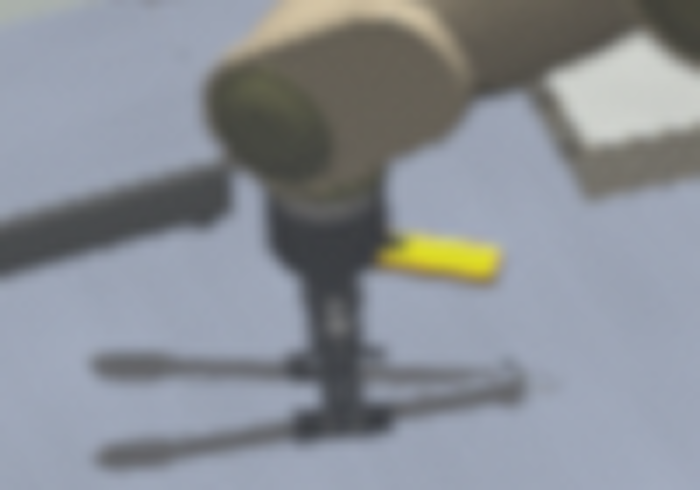

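```bash
python3 -m inch '[0.1,0.2,0,0,0,0,0.1,0.4,0,0,0,0,0.1,0.4,0,0,0,0]' -1; python3 -m inch '[0,0,0,0,0,0,0,0,0,0,0,0,0,0,0,0,0,0,0,0,0,0,0,0,0,0,0,0,0,0]' -0.3 30; python3 -m inch '[0,0,0,0,0,0,0,0,0,0,0,0,0,0,0,0,0,0]' -0.26 30
python3 - <<'E'
from h import *
p,r,s=pose();print(p,s["force"],s["wrist_torque"],s["grip_width"])
im2=snap("scene","scene9")
cv2.imwrite('pics/cl9s.png',overlay(im2,"scene",[],(195,95,295,165),7,''))
E
```

```text
time_s: 15.23
eef_pos: [478.8, -381.6, 2.7]
ee_rot: [-0.11, 0.11, 0.699, -0.698]
force: [-0.7, -0.0, -0.2]
grip_width: 1.002
time_s: 15.65
eef_pos: [479.3, -382.0, 3.5]
ee_rot: [0.11, -0.11, -0.698, 0.699]
force: [0.5, -0.1, 6.5]
grip_width: 0.651
time_s: 15.9
eef_pos: [479.4, -382.3, 3.8]
ee_rot: [0.109, -0.111, -0.698, 0.699]
force: [-0.8, -0.5, 7.4]
grip_width: 0.632
[ 479.35786886 -382.26302652    3.77707723] [-0.76721705 -0.486915    7.39975761] [-0.00315268  0.14349883 -0.13763861] 0.6323194993531608
```

View pics/cl9s.png

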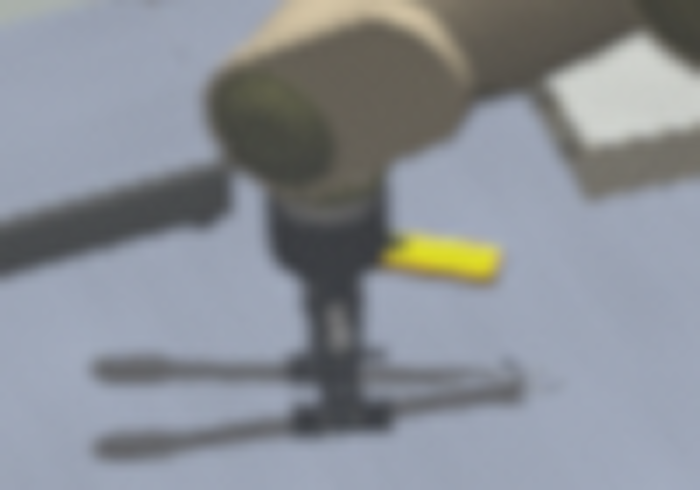

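```bash
python3 -m inch '[0,-0.3,0,0,0,0,0,-1,0,0,0,0,0,-2.2,0,0,0,0,0,-3.8,0,0,0,0,0,-5.6,0,0,0,0,0,-7.5,0,0,0,0,0,-9,0,0,0,0,0,-10,0,0,0,0]'
python3 - <<'E'
from h import *
p,r,s=pose();print(p,s["force"],s["wrist_torque"],s["grip_width"])
im2=snap("scene","scene10"); im=snap("top","top10")
cv2.imwrite('pics/cl10s.png',overlay(im2,"scene",[],(185,75,285,165),6,''))
cv2.imwrite('pics/cl10.png',overlay(im,"top",[],(370,130,490,250),4.5,''))
E
```

```text
time_s: 16.62
eef_pos: [479.3, -382.0, 105.4]
ee_rot: [0.109, -0.111, -0.698, 0.699]
force: [-0.2, 0.9, -1.3]
grip_width: 0.63
[ 479.29185259 -381.96087484  105.3659344 ] [-0.24767318  0.89841249 -1.29918786] [ 0.05804489 -0.06842602  0.01317935] 0.630154384022515
```

View pics/cl10s.png

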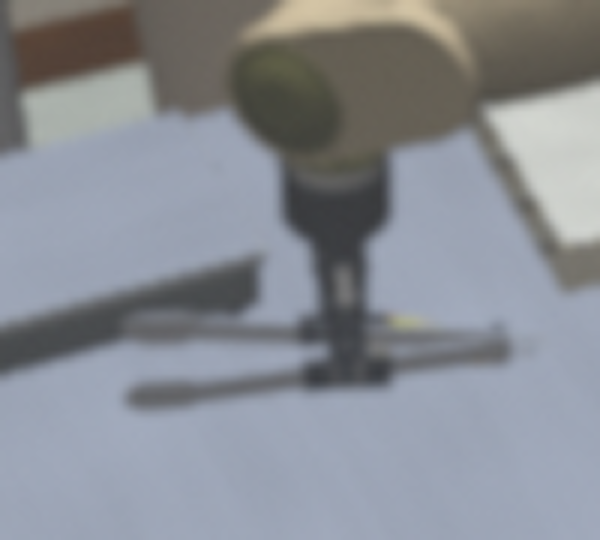

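View pics/cl10.png

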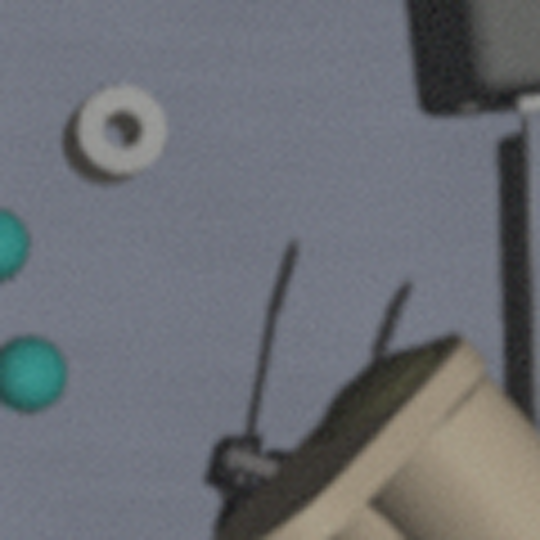

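Run:
```python
from h import *
a=[370+293/4.5-.5,130+245/4.5-.5];b=[185+128/6-.5,75+397/6-.5]
c=[370+406/4.5-.5,130+288/4.5-.5];d=[185+124/6-.5,75+326/6-.5]
A,e1=tri(a,b);C,e2=tri(c,d);print(A.round(1),e1,C.round(1),e2)
p,r,s=pose();z=r.as_matrix()[:,2];h=r.as_matrix()[:,0];print("toolx",h.round(3),"z",z.round(3))
for P in (A,C,(A+C)/2):
    v=P-p;print("along",v@h,"across",v@z,"dz",v[2])
# predicted
hh=-h if h[0]<0 else h
```

```text
[ 637.2 -395.1  118.3] 0.08843777154662251 [ 612.8 -465.7  119.5] 4.302330544060052
toolx [-0.952  0.307 -0.003] z [-0.307 -0.952  0.002]
along -154.07778075699932 across -36.1208412556836 dz 13.434221259633944
along -152.59603647546533 across 38.517503400188275 dz 14.59755928909243
along -153.33690861623228 across 1.19833107225235 dz 14.015890274363187
```

Run:
```python
from h import *
delta([460.5,-80.1,105],np.radians(-98))
```

```text
t 16.72 shift cm [ 11.08  -0.09 -28.17] turn [-0.002 -0.172 -0.003] grip 0.631 q [-0.86  0.62  1.37  0.    1.14  1.02]
```

```bash
python3 -m inch '[0.2,0,-0.6,0,0,0, 0.7,0,-1.8,0,-0.01,0, 1.4,0,-3.6,0,-0.02,0, 2.3,0,-5.8,0,-0.035,0, 3.3,0,-8.3,0,-0.05,0, 4.3,0,-10.9,0,-0.065,0, 5.3,0,-13.5,0,-0.08,0, 6.3,0,-16.1,0,-0.1,0]';python3 - <<'E'
from h import *
delta([460.5,-80.1,105],np.radians(-98))
E
```

```text
time_s: 17.38
eef_pos: [467.5, -207.0, 101.7]
ee_rot: [-0.075, 0.074, 0.704, -0.703]
force: [-0.0, 0.0, -1.0]
grip_width: 0.633
t 17.38 shift cm [  3.35  -0.31 -12.26] turn [ 0.001 -0.072  0.002] grip 0.633 q [-0.65  0.43  1.7   0.    1.01  1.14]
```

```bash
python3 -m inch '[0.6,-0.1,-2.4,0,-0.015,0, 1.2,-0.1,-4.6,0,-0.03,0, 1.8,-0.1,-6.8,0,-0.045,0, 2.4,-0.1,-8.8,0,-0.055,0, 2.8,-0.1,-10.4,0,-0.065,0, 3.1,-0.1,-11.4,0,-0.07,0, 3.3,-0.1,-12,0,-0.072,0, 3.35,-0.1,-12.26,0,-0.072,0]';python3 -m inch '[0,0,0,0,0,0,0,0,0,0,0,0]';python3 - <<'E'
from h import *
delta([460.5,-80.1,105],np.radians(-98))
im2=snap("scene","scene11"); im=snap("top","top11")
cv2.imwrite('pics/cl11s.png',overlay(im2,"scene",[],(205,135,305,255),5,''))
cv2.imwrite('pics/cl11.png',overlay(im,"top",[],(270,130,390,250),5,''))
E
```

```text
time_s: 18.05
eef_pos: [461.1, -81.5, 103.4]
ee_rot: [-0.05, 0.049, 0.706, -0.705]
force: [0.5, -0.8, -0.9]
grip_width: 0.638
time_s: 18.22
eef_pos: [461.6, -82.7, 103.7]
ee_rot: [0.05, -0.05, -0.705, 0.705]
force: [-0.4, 0.1, -1.7]
grip_width: 0.628
t 18.22 shift cm [ 0.14 -0.13 -0.24] turn [-0.    -0.001  0.   ] grip 0.628 q [-0.43  0.34  1.83 -0.    0.97  1.28]
```

View pics/cl11s.png

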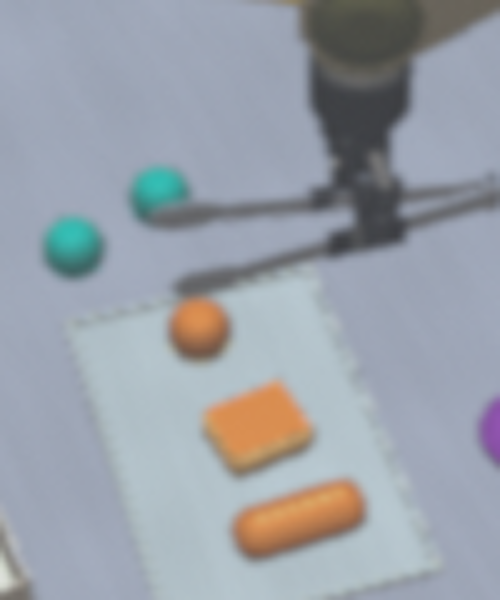

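View pics/cl11.png

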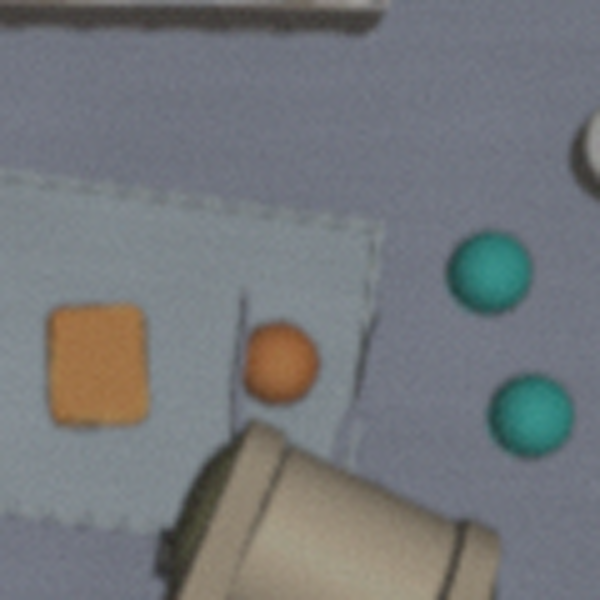

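Run:
```python
from h import *
T=lambda a,b:[270+a/5-.5,130+b/5-.5]
S=lambda a,b:[205+a/5-.5,135+b/5-.5]
p,r,s=pose();z=r.as_matrix()[:,2];h=-r.as_matrix()[:,0]
A,e1=tri(T(244,294),S(175,287));C,e2=tri(T(375,315),S(147,214))
print(A.round(1),e1,C.round(1),e2)
for P in (A,C,(A+C)/2):
    v=P-p;print("along",v@h,"right",v@z,"dz",v[2])
M=(A+C)/2
for zz in (24,):
    q1=bp("top",T(281.5,362.5),zz);q2=bp("scene",S(200,328),zz);print(q1.round(1),q2.round(1))
    q=(q1+q2)/2;v=q-p;print("roll along",v@h,"right",v@z)
# jaws at fixed z 117 via top only
for uv in (T(244,294),T(375,315)):
    v=bp("top",uv,116)-p;print("top-only tip along",v@h,"right",v@z)
```

```text
[619.9 -68.6 118.8] 0.8609503491752845 [ 610.3 -142.4  123.3] 4.790513988425337
along 154.73796625034058 right -36.37531525530873 dz 15.083088120570721
along 155.6094473445766 right 38.05525885827752 dz 19.55752221007873
along 155.17370679745858 right 0.8399718014843989 dz 17.320305165324726
[ 592.2 -100.8   24. ] [ 589.6 -101.4   24. ]
roll along 130.61042329562366 right -0.08913936292322433
top-only tip along 154.7874710849633 right -36.32744703285785
top-only tip along 154.54404716899225 right 38.11381619468342
```

```bash
python3 -m inch '[0.1,0.5,0,0,0,0, 0.2,1.5,-0.1,0,0,0, 0.3,2.7,-0.1,0,0,0, 0.3,3.9,-0.1,0,0,0, 0.3,4.9,-0.1,0,0,0, 0.3,5.6,-0.1,0,0,0, 0.3,5.9,-0.1,0,0,0, 0.3,6,-0.1,0,0,0]';python3 - <<'E'
from h import *
p,r,s=pose();print(p,s["force"],s["grip_width"])
im2=snap("scene","scene12"); im=snap("top","top12")
cv2.imwrite('pics/cl12.png',np.hstack([overlay(im2,"scene",[],(215,155,275,235),6,''),overlay(im,"top",[],(290,160,360,240),6,'')]))
E
```

```text
time_s: 18.98
eef_pos: [458.6, -80.8, 43.3]
ee_rot: [-0.05, 0.049, 0.705, -0.705]
force: [0.1, 0.8, -1.2]
grip_width: 0.634
[458.55221793 -80.82197212  43.34281551] [ 0.11178824  0.76456736 -1.19430304] 0.6337211619147248
```

View pics/cl12.png

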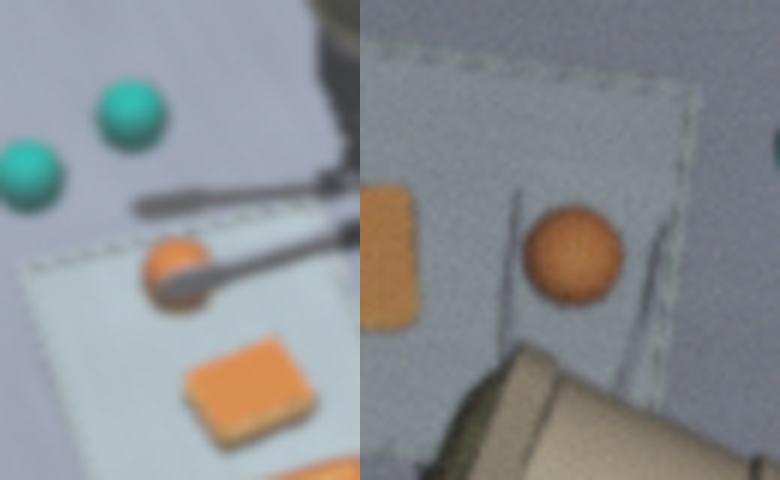

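```bash
python3 -m inch '[0.2,0.3,0,0,0,0, 0.4,0.8,0,0,0,0, 0.5,1.4,0,0,0,0, 0.5,2,0,0,0,0, 0.5,2.5,0,0,0,0, 0.5,2.8,0,0,0,0, 0.5,2.85,0,0,0,0, 0.5,2.85,0,0,0,0]';python3 - <<'E'
from h import *
p,r,s=pose();print(p,s["force"],s["grip_width"])
im2=snap("scene","scene13"); im=snap("top","top13")
cv2.imwrite('pics/cl13.png',np.hstack([overlay(im2,"scene",[],(215,155,275,235),6,''),overlay(im,"top",[],(290,160,360,240),6,'')]))
E
```

```text
time_s: 19.75
eef_pos: [453.7, -80.0, 15.1]
ee_rot: [-0.05, 0.049, 0.705, -0.705]
force: [0.1, -0.4, -1.6]
grip_width: 0.63
[453.7071897  -80.04283527  15.08218965] [ 0.09518158 -0.37775675 -1.60710539] 0.6298971130686352
```

View pics/cl13.png

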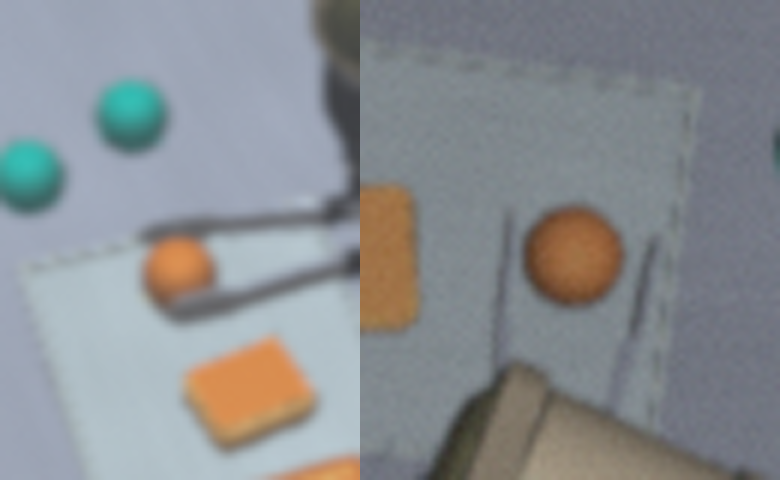

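```bash
python3 -m inch '[0,0,0,0,0,0,0,0,0,0,0,0,0,0,0,0,0,0]' -0.16 25; python3 -m inch '[0,0,0,0,0,0,0,0,0,0,0,0,0,0,0,0,0,0]' -0.08 25;python3 -m inch '[0,0,0,0,0,0,0,0,0,0,0,0,0,0,0,0,0,0]' 0.05 25;python3 - <<'E'
from h import *
p,r,s=pose();print(p,s["force"],s["grip_width"])
im2=snap("scene","scene14"); im=snap("top","top14")
cv2.imwrite('pics/cl14.png',np.hstack([overlay(im2,"scene",[],(215,155,275,235),6,''),overlay(im,"top",[],(290,160,360,240),6,'')]))
E
```

```text
time_s: 20.1
eef_pos: [453.8, -80.1, 15.5]
ee_rot: [0.049, -0.05, -0.705, 0.705]
force: [1.0, 0.2, -1.7]
grip_width: 0.58
time_s: 20.35
eef_pos: [453.8, -80.1, 15.4]
ee_rot: [0.049, -0.05, -0.705, 0.705]
force: [-1.0, -0.1, 0.1]
grip_width: 0.545
time_s: 20.6
eef_pos: [453.8, -80.1, 15.3]
ee_rot: [0.049, -0.05, -0.705, 0.705]
force: [-0.3, 0.4, -1.2]
grip_width: 0.537
[453.80221457 -80.10208858  15.34585863] [-0.2849449   0.35967416 -1.17270365] 0.5368336147116249
```

View pics/cl14.png

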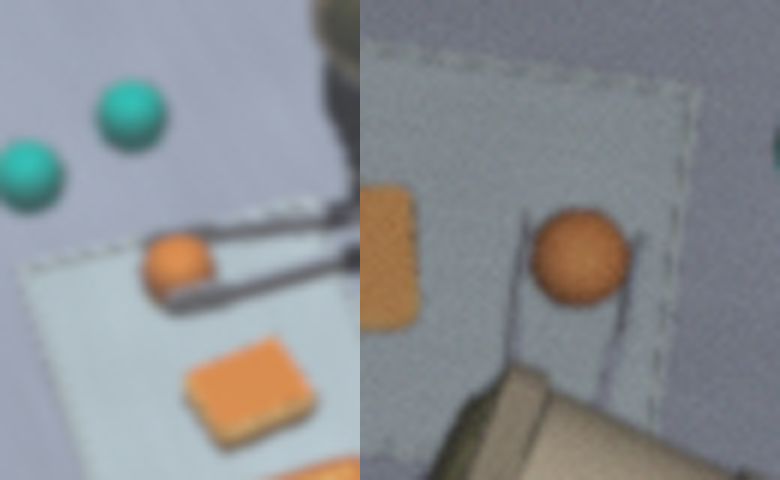

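```bash
python3 -m inch '[0,0,0,0,0,0,0,0,0,0,0,0,0,0,0,0,0,0]' 0.3 25; python3 -m inch '[0,-0.2,0,0,0,0,0,-0.6,0,0,0,0,0,-1.3,0,0,0,0,0,-2.2,0,0,0,0,0,-3.2,0,0,0,0,0,-4.2,0,0,0,0,0,-5,0,0,0,0,0,-5.4,0,0,0,0]';python3 - <<'E'
from h import *
p,r,s=pose();print(p,s["force"],s["grip_width"])
im2=snap("scene","scene15"); im=snap("top","top15")
cv2.imwrite('pics/cl15.png',np.hstack([overlay(im2,"scene",[],(205,145,275,235),6,''),overlay(im,"top",[],(290,150,360,240),6,'')]))
E
```

```text
time_s: 20.95
eef_pos: [453.8, -80.1, 15.3]
ee_rot: [0.049, -0.05, -0.705, 0.705]
force: [-0.1, -0.1, -0.9]
grip_width: 0.539
time_s: 21.62
eef_pos: [454.2, -80.2, 70.9]
ee_rot: [0.049, -0.05, -0.705, 0.706]
force: [-0.9, -0.8, -2.1]
grip_width: 0.542
[454.21594363 -80.23652874  70.90320705] [-0.87169029 -0.75058578 -2.08264935] 0.5416437547995032
```

View pics/cl15.png

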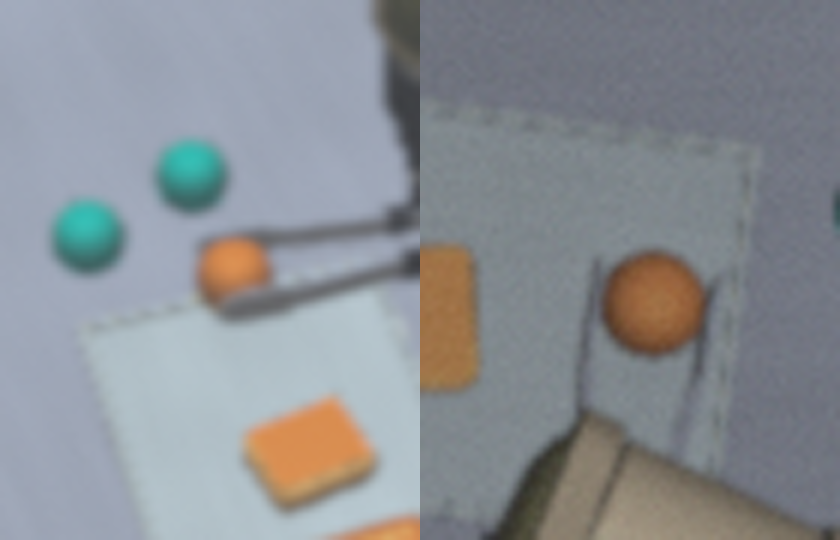

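The roll is rising with the jaws: it is off the tray and held between both plates. Lifting further.

```bash
python3 -m inch '[0,-0.3,0,0,0,0,0,-1,0,0,0,0,0,-2.2,0,0,0,0,0,-3.6,0,0,0,0,0,-5,0,0,0,0,0,-6.4,0,0,0,0,0,-7.5,0,0,0,0,0,-8,0,0,0,0]'; python3 -m inch '[0,0,0,0,0,0,0,0,0,0,0,0,0,0,0,0,0,0,0,0,0,0,0,0,0,0,0,0,0,0,0,0,0,0,0,0,0,0,0,0,0,0,0,0,0,0,0,0]';python3 - <<'E'
from h import *
p,r,s=pose();print(p,s["force"],s["grip_width"],s["dq"].round(3))
im2=snap("scene","scene16"); im=snap("top","top16")
cv2.imwrite('pics/cl16.png',np.hstack([overlay(im2,"scene",[],(205,115,275,235),5,''),overlay(im,"top",[],(290,130,370,250),5,'')]))
print([(d["uv"],d["score"]) for d in ctrl.search_frame("round_roll","scene")],[(d["uv"],d["score"]) for d in ctrl.search_frame("round_roll","top")])
E
```

```text
time_s: 22.38
eef_pos: [454.1, -80.2, 150.8]
ee_rot: [0.049, -0.05, -0.705, 0.706]
force: [0.3, 0.6, -1.5]
grip_width: 0.54
time_s: 23.05
eef_pos: [453.7, -80.0, 149.2]
ee_rot: [-0.05, 0.049, 0.705, -0.705]
force: [0.3, 0.4, -1.5]
grip_width: 0.537
[453.68106641 -80.02507477 149.17261625] [ 0.30174035  0.42669564 -1.51636368] 0.5369443845376666 [ 0.    -0.004 -0.002 -0.001 -0.     0.002]
[([234.0, 175.6], 0.5), ([250.4, 227.4], 0.25)] [([374.0, 212.5], 0.77), ([329.7, 197.1], 0.64), ([368.1, 183.7], 0.47)]
```

View pics/cl16.png

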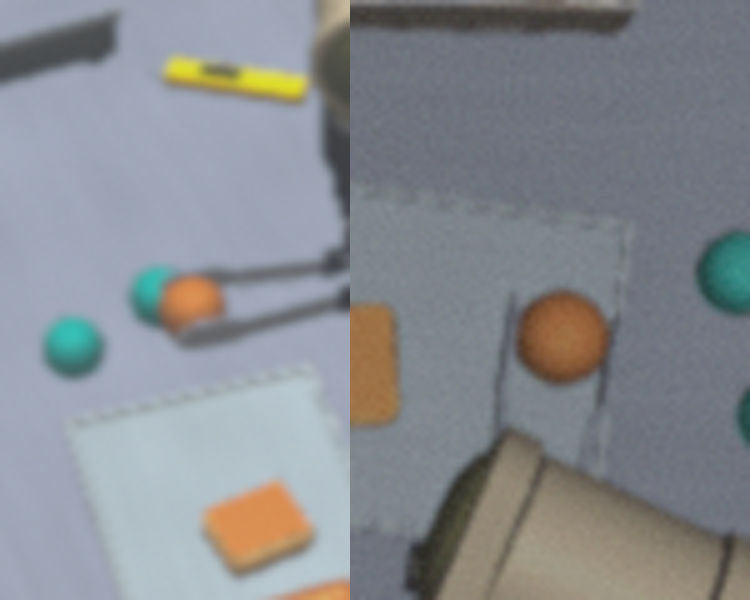

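View pics/scene16.png

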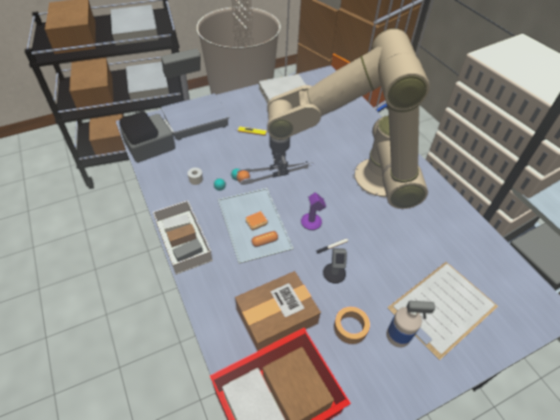

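Run:
```python
from h import *
print(tri([332.1,196.9],[242.9,175.2]))
p,r,s=pose();print(s["time_s"],s["grip_width"],p)
S=scanner_edges(427.3,326.6,np.radians(61.8))
im=cv2.imread('pics/scene16.png');im2=cv2.imread('pics/top16.png')
cv2.imwrite('pics/cl17.png',np.hstack([overlay(im,"scene",S,(300,230,360,300),6,''),overlay(im2,"top",S,(150,220,230,290),6,'')]))
```

```text
(array([ 590.39957122, -101.19514541,  164.99132902]), np.float64(1.1489746674595314))
23.25 0.5355333862184154 [453.73740415 -80.06996823 149.28842082]
```

View pics/cl17.png

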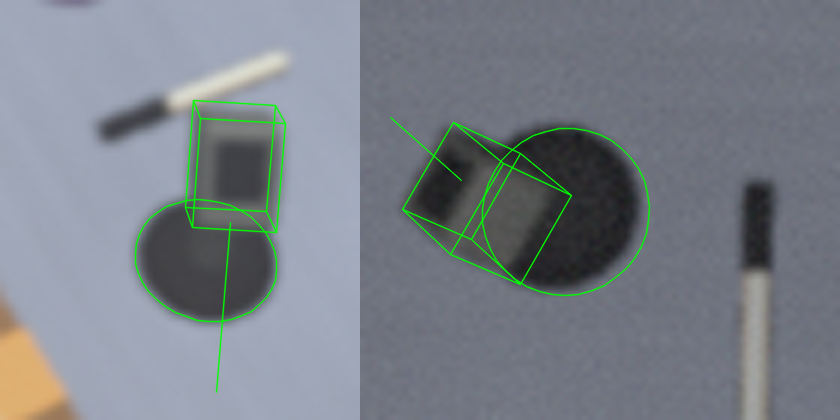

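The scanner stands upright. The roll's centre is at about z = 165 mm, so its underside is at about 140 mm, and it has been still in the jaws for about a second. Handing in.

```bash
python3 -m inch '[0,0,0,0,0,0,0,0,0,0,0,0,0,0,0,0,0,0,0,0,0,0,0,0]'; python3 -c "
from rig import ctrl
print(ctrl.finish_job())"
```

```text
time_s: 23.58
eef_pos: [453.7, -80.1, 149.3]
ee_rot: [-0.05, 0.05, 0.705, -0.705]
force: [0.4, -0.6, -2.1]
grip_width: 0.534
the job is handed in; nothing more can be done
None
```

I did the whole job and handed it in at 23.6 s of the 69 s allowed; `finish_job` gave no verdict.

- **Scanner:** I picked up the grey scanner by its head and aimed it at the label. By my calculation the label was 149 mm along the line of sight and about 1 mm off it. I held it there for about 1.3 s, then stood it back on its original spot and let go. Both cameras show it upright.
- **Roll:** I took the tongs by the grips, closed them on the orange round roll and lifted it straight up. The last images put the roll's centre at about 165 mm, so its underside is at about 140 mm. It stayed centred between the jaws, with the arm still and the gripper opening steady at about 0.535.

**Checks that disagreed or were limited:**
- My estimates of where the jaws sit relative to the gripper differed by 5–8 mm in height and length, so I used the close-up pictures for the final placement.
- While setting the scanner down I pressed about 1 mm too far, with a force of about 11 N. I backed off before letting go.
- The network's roll detections mostly landed on the turquoise look-alikes, so I located the roll by hand in the pictures.
- The force on the roll itself can't be measured. I inferred it from the gripper stalling at about 0.54 open with 25 N commanded.

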